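# Open the part-bay guard and lift out the crank arm, held level

### The job

On the van's workbench, slide the clear guard of the part bay along its track all the way open to its stop. Then take the crank arm (the part with the round hub at one end, not the plain straight bar beside it) off its support ribs and lift it about 15 cm, keeping it level. Hold it there steady and level for three seconds and finish still holding it in the air; leave the guard open, and the straight bar and the other things on the bench where they are.

Things in the scene. Friction and masses are not known exactly. Their poses are not given: they have to be found in the camera images.
- bay_center (a point): Middle of the open-topped bay (inside 230 x 230 mm, walls 10 mm, floor 4 mm above the bench), 22 mm above the bench: level with the tops of two steel support ribs that cross the bay along x, each 12 mm wide, centred at y = -38 and +62 mm from this point; between them it is free down to the floor. Axes as bay.
- guard (a joint): Travel of the sliding guard in m: 0 is shut over the bay, 0.24 is fully open (stop), off the bay and over the closed housing; opens along +y of the bay. It may start up to 40 mm open. Slides with about 2 N of friction and stays where it is left.
- guard_handle (a point): Handle of the guard: black upright rib in the middle of the clear guard plate, 90 mm along x, 16 mm thick along y (the track direction), 36 mm high. This point is its centre, 18 mm above the plate and 91 mm above the bench. Plate: 246 x 244 mm, 5 mm thick, its top 73 mm above the bench. Axes parallel to bay; moves with the guard.
- crank_center (a point): Balance point of the loose aluminium crank arm, 12 mm above its flat underside. Straight arm 26 mm wide (x), 24 mm high, from y = -101 to +39 mm of this point; then an upright round hub, 42 mm in diameter, 36 mm high, centred at y = +54 mm. Dark holes in the hub and near the plain end. 0.3 to 0.5 kg. z is up when level.
- crank: The same crank arm; origin on its underside, right below crank_center, same axes. At the start it lies flat across both ribs, within about 0.2 rad of the track direction, in one of two places side by side, at x about -50 or +50 mm of the bay; the straight bar lies in the other.
- bay: Part bay: fixed grey metal case on the bench, 66 mm high. Origin at bench height under the open bay's middle. x runs across the case, y along the guard's track in its opening direction (roughly the robot's left). Case: x -125 to 125, y -125 to 375 mm; from y = 125 on it is a closed housing over which the guard slides. Two side tracks along y, tops 74 mm above the bench.
- bar: The straight bar's body; origin on the underside below bar_center, same axes.
- bar_center (a point): Plain straight aluminium bar in the other place in the bay, 26 x 160 x 24 mm (x, y, z), not to be moved; this point is its centre.
- jar: Bystander: white jar with a green cap, 64 mm in diameter and 100 mm tall, on the bench; origin at the centre of its underside.
- wrench: Bystander: steel wrench, 180 mm long along its x, lying on the bench to the right of the bay.
- bits: Bystander: open grey plastic tray, 100 x 80 mm and 35 mm high, on the bench; origin at the centre of its underside.

How it is judged (in metres and radians):
On the way, in this order (a step that is already met when the one before it is completed fails the run):
1. the guard is slid fully open (value of joint guard above 0.225 m), for 0.2 s.
2. the crank arm is off the ribs, 10 to 20 cm up in the fingers, level and steady for two seconds (height (world z) of crank_center between 0.134 and 0.234 m and angle between crank_center's own z axis and vertical below 0.1 rad and linear speed of crank below 0.03 m/s and angular speed of crank below 0.3 rad/s and contact force between crank and the fingers above 1 N and contact force between crank and bay below 0.05 N and contact force between crank and guard below 0.05 N and contact force between crank and bar below 0.05 N), for 2 s.
At the end, for the whole second after the job is handed in: The crank arm is held by the fingers alone, its centre 100 to 200 mm above where it lay, tilted less than 0.10 rad, moving slower than 0.03 m/s and 0.3 rad/s and touching neither bay, guard nor bar; the guard is within 20 mm of its open stop; the straight bar lies within 20 mm of its start (all of step 2 and value of joint guard above 0.22 m and distance of bar_center from where it was at the start of the episode below 0.02 m); the arm keeps its last pose, push and grip.
It fails at once if the crank arm is tipped by more than 20 degrees (angle between crank_center's own z axis and vertical above 0.35 rad).
It fails at once if the straight bar is moved (distance of bar_center from where it was at the start of the episode above 0.02 m).
It fails at once if the jar is moved (distance of jar from where it was at the start of the episode above 0.03 m).
It fails at once if the wrench is moved (distance of wrench from where it was at the start of the episode above 0.03 m).
It fails at once if the grey tray is moved (distance of bits from where it was at the start of the episode above 0.03 m).
It also fails if it takes over 61 s, if anything falls off the work surface, if the arm or the gripper's body presses on something with over 40 N, if the wrist force passes 120 N, or if a joint passes its speed limit or range.

### The arm

A 6-joint arm with a two-finger parallel gripper is mounted at the origin on the work surface. World frame = base frame: x ahead of the robot, y to its left, z up, the work surface at z = 0. Lengths are in m, angles in degrees, forces in N, time in s.
With the tool pointing down it reaches from about 0.4 to 0.825 m from the base axis. Payload 7 kg.
Tool frame: the origin (TCP) lies on the centre line of the jaws, within the pads' length; the fingertips stand r.tip_reach ahead of it and the grasp point (between the pads) is the TCP (r.tip_reach is the distance from the TCP to the fingertips, in m); z points along the fingers, y is the line along which they close (so a half turn about z gives the same grasp; the last joint's range is limited). The gripper opens to 88 mm and grips with 3 to 60 N. Pads are 19 mm wide; open, the fingers measure 130 mm over their backs; the gripper's body (78 mm by 193 mm) begins 47 mm behind the grasp point.
Start: joints at [89.158, 20.546, 0.682, 0, -70.136, -16.507], TCP at [0.201, 0.644, 0.246] pointing down, gripper open.
Joint ranges: [-176.03, 176.03], [-82.01, 121.73], [-58.28, 71.71], [-173.87, 95.51], [-174.79, -0.11], [-173.66, 173.66]. Speed limits (degrees/s): [136.94, 136.94, 172.46, 180, 180, 180].

### API

Orientations are given as [roll, pitch, yaw] about the fixed x, y, z axes, in that order (R = Rz(yaw) Ry(pitch) Rx(roll)).
In Python, from plant import sensors, cams, r gives the robot as it stands.
- The arm moves only by the tool drive_tool, never from a script. Its argument "rows" is a list of rows, each an object of numbers: "fingers": the gripper's target within -1 to 1 (fully open at 1, half-way at 0, shut at -1); "x", "y", "z": the shift along the tool's x, y, z in m; "spin": the turn about the tool's z in rad. A call has 1 to 10 rows; each row is the pose to reach, as a shift and turn from the pose commanded when the call began, along the tool's axes at that moment; what a row does not reach only later rows make up. A row lasts 1/8 s, in which the tool goes at most 62.5 mm and 10.7 degrees, less where a joint would pass 70% of its speed; a pose out of reach is approached as far as the arm can. A call with a gripper value outside its range is refused whole. The fingers move at their own pace and stop on an object; "newtons" is the grip in N (left out, the last holds). Time passes only in rows, so rows that repeat a pose let the fingers close. It gives the time, the measured TCP pose, the force, the opening and the grip force at its end, in the units of the state.
- sensors.get_state(): the state, without advancing time (a new reading comes with each control period).
- cams.capture(name): name is "scene" or "top" or "wrist"; returns a dict with "pixels" (480x640x3 uint8, red, green, blue), "intrinsics" (3x3 intrinsics, pixels), "k1" (the pictures are not rectified: a ray, as slopes to the right and down, at radius r is drawn at 1 + k1 r^2 times it, then the intrinsics apply), "eye" and "orientation" of the camera in the world; the wrist camera has in their place "T_tool_cam" (4x4, takes a point from camera to tool coordinates, whose origin is the TCP and whose axes are the flange's). Camera axes: x right, y up, looking along -z (the intrinsics and any distortion apply to the point x, -y, -z); pixel columns grow to the right and rows downward; lengths in m; the calibration is good to about 2 mm. A picture is of the moment at which its call begins: read the wrist's pose just before it. There is no depth.
- r.close_job(): hands the job in; it is judged then, once.
The state is a dict: "time_s": time; "joints": joint angles; "qd": joint speeds; "joint_torque": joint torques, N m; "tcp_pos": TCP position; "eef_rot": TCP orientation; "contact_force": force on the tool from outside, world axes, zero at the start; "moment": the same for the moment, N m; "gripper_width": finger opening in m; "gripper_force": force on a finger pad.
Only numpy, scipy, OpenCV 4.12 (cv2) and the standard library are available. Lean on these libraries where they do the work, as an engineer would, in place of code of your own. Each camera call takes 0.05 s, during which the arm holds its last target. There are 200 camera calls.

## Working session

There is one attempt and no reset: what is moved stays moved. The work goes in short steps, Python scripts to look and compute and a tool call to move; the robot and the scene stay as the last step left them, time stands still between calls to the robot, and variables do not carry over. Pictures are saved under pics/ and viewed, at most 10 in all, crops included, and the job is handed in when it is done.

Besides the shell and the picture viewer there is one more tool, called by a JSON object that holds its "api" and its "payload", one argument or row to a line. drive_tool: Moves the arm, as the interface text tells. Its arguments: {"type":"object","properties":{"rows":{"type":"array"},"newtons":{"type":"number"}},"required":["rows"]}

```bash
mkdir -p pics; cat > h.py <<'E'
import numpy as np, cv2
from scipy.spatial.transform import Rotation as R
from plant import sensors, cams, r
def cam(name):
    s=sensors.get_state(); c=cams.capture(name)
    if 'T_tool_cam' in c:
        T=np.eye(4);T[:3,:3]=R.from_euler('xyz',s['eef_rot'],degrees=True).as_matrix();T[:3,3]=s['tcp_pos']
        M=T@np.array(c['T_tool_cam']);c['M']=M
    else:
        c['o']=c['orientation']
        M=np.eye(4);o=np.array(c['o'])
        M[:3,:3]=o if o.shape==(3,3) else R.from_euler('xyz',o,degrees=True).as_matrix()
        M[:3,3]=c['eye'];c['M']=M
    return c
def ray(c,px):
    K=np.array(c['intrinsics'],float);px=np.array(px,float).reshape(-1,1,2)
    u=cv2.undistortPoints(px,K,np.array([c['k1'],0,0,0.]))[:,0]
    d=np.c_[u[:,0],-u[:,1],-np.ones(len(u))]@c['M'][:3,:3].T
    return c['M'][:3,3],d
def onz(c,px,z):
    o,d=ray(c,px); return o+d*((z-o[2])/d[:,2])[:,None]
def proj(c,P):
    q=(np.atleast_2d(P)-c['M'][:3,3])@c['M'][:3,:3]
    return cv2.projectPoints(np.c_[q[:,0],-q[:,1],-q[:,2]],np.zeros(3),np.zeros(3),np.array(c['intrinsics'],float),np.array([c['k1'],0,0,0.]))[0][:,0]
def save(c,n): cv2.imwrite('pics/'+n+'.png',c['pixels'][:,:,::-1])
E
python3 - <<'E'
from h import *
s=sensors.get_state();print(s,r.tip_reach)
for n in('top','scene'):
    c=cam(n);save(c,n+'0');print(n,c.get('eye'),c.get('orientation'),c['intrinsics'],c['k1'])
E
```

```text
{'time_s': 0.0, 'joints': array([ 8.91578236e+01,  2.05920311e+01,  6.32457533e-01, -2.17826067e-02,
       -7.01350420e+01, -1.65079174e+01]), 'qd': array([-0.04101181, -0.07081635,  0.1444217 , -0.00078009, -0.10757295,
        0.06377857]), 'joint_torque': array([ 5.02512721e-04, -5.82715523e+01,  2.93049198e+01,  6.99704692e+00,
        6.81616933e-03, -1.63081031e-04]), 'tcp_pos': array([0.20115661, 0.643838  , 0.2446007 ]), 'eef_rot': array([ 1.79903466e+02, -7.25488998e-03, -1.73575064e+01]), 'contact_force': array([-0.23619018,  0.65065297,  0.51239672]), 'moment': array([ 0.01014948, -0.02875512, -0.07745223]), 'gripper_force': 0.0, 'gripper_width': 0.0874855681778282} 0.019
top [0.2157881  0.01327506 1.8250366 ] [ 10.47652207  -0.21796885 -90.271588  ] [[601.90059811   0.         320.95484451]
 [  0.         601.90059811 245.83960856]
 [  0.           0.           1.        ]] 0.06633565219312262
scene [ 1.39298588 -0.94639711  0.98026865] [55.65571958 -0.2900815  41.85199097] [[575.01990493   0.         316.34864788]
 [  0.         575.01990493 229.22073454]
 [  0.           0.           1.        ]] -0.1877695360358315
```

View pics/top0.png

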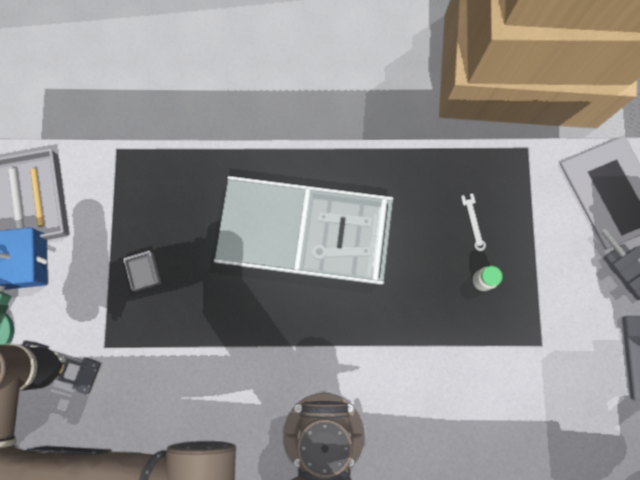

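View pics/scene0.png

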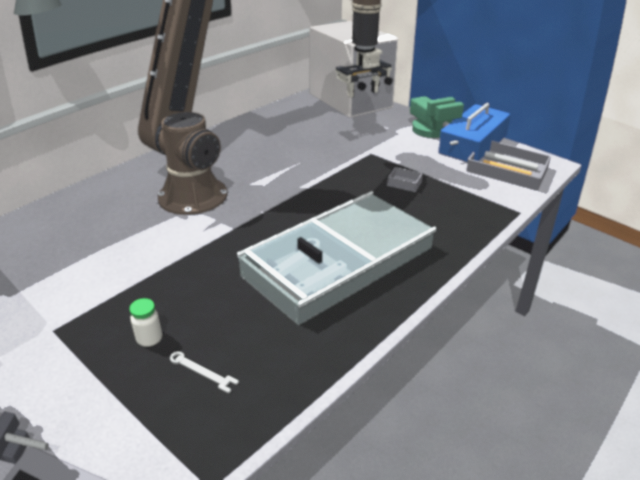

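The top view shows the case with its corners near (230,178), (392,197), (383,283) and (215,262). The handle is at (342,232). The crank is on the robot side with its hub at (319,252), and the bar is at row 219. The tray (142,270), jar (487,278) and wrench (474,222) are all clear of the case. Next I'll measure.

```bash
python3 - <<'E'
from h import *
c=cam('top');im=c['pixels'];h=cv2.cvtColor(im,cv2.COLOR_RGB2HSV)
m=((im.max(2)>75)*255).astype(np.uint8); m[:152]=0;m[330:]=0;m[:,:200]=0;m[:,420:]=0
n,l,st,ce=cv2.connectedComponentsWithStats(m);k=1+np.argmax(st[1:,4]);print(st[k])
cn=max(cv2.findContours((l==k).astype(np.uint8),0,1)[0],key=cv2.contourArea)
b=cv2.boxPoints(cv2.minAreaRect(cn));print(b)
P=onz(c,b,0.07);print(P.round(3),[np.linalg.norm(P[i]-P[i-1]).round(3) for i in range(4)])
# white rims
q=cv2.approxPolyDP(cn,6,True)[:,0];print(q.tolist());print(onz(c,q,0.074).round(3))
d=(im.max(2)<60).astype(np.uint8);d[:205]=0;d[262:]=0;d[:,:315]=0;d[:,375:]=0
n,l,st,ce=cv2.connectedComponentsWithStats(d);print(st[1:],ce[1:])
k=1+np.argmax(st[1:,4]);cn=max(cv2.findContours((l==k).astype(np.uint8),0,1)[0],key=cv2.contourArea)
hb=cv2.boxPoints(cv2.minAreaRect(cn));print('handle',onz(c,ce[k:k+1],0.095),onz(c,hb,.1).round(3))
cv2.imwrite('pics/topc.png',cv2.resize(im[165:295,205:405,::-1],None,fx=4,fy=4,interpolation=cv2.INTER_CUBIC))
E
```

```text
[  213   175   189   112 15989]
[[212.27896 265.82834]
 [223.61826 174.16927]
 [407.8096  196.95584]
 [396.4703  288.61493]]
[[ 0.482  0.325  0.07 ]
 [ 0.762  0.298  0.07 ]
 [ 0.689 -0.257  0.07 ]
 [ 0.412 -0.215  0.07 ]] [np.float64(0.544), np.float64(0.281), np.float64(0.56), np.float64(0.28)]
[[227, 175], [214, 262], [380, 286], [393, 276], [401, 250], [392, 195]]
[[ 0.758  0.287  0.074]
 [ 0.493  0.319  0.074]
 [ 0.42  -0.167  0.074]
 [ 0.449 -0.206  0.074]
 [ 0.526 -0.231  0.074]
 [ 0.694 -0.209  0.074]]
[] []Traceback (most recent call last):
  File "<stdin>", line 12, in <module>
    return _wrapfunc(a, 'argmax', axis=axis, out=out, **kwds)
    return bound(*args, **kwds)
ValueError: attempt to get argmax of an empty sequence
```

```bash
python3 - <<'E'
from h import *
c=cam('top');im=c['pixels'];g=cv2.cvtColor(im,cv2.COLOR_RGB2GRAY)
print(g[232,330:356].tolist(),g[246,380:410].tolist())
cv2.imwrite('pics/topc.png',cv2.resize(im[165:295,205:405,::-1],None,fx=4,fy=4,interpolation=cv2.INTER_CUBIC))
for T in (90,110,130):
    m=((g>T)*255).astype(np.uint8); m[:152]=0;m[330:]=0;m[:,:200]=0;m[:,420:]=0
    n,l,st,ce=cv2.connectedComponentsWithStats(m);k=1+np.argmax(st[1:,4])
    cn=max(cv2.findContours((l==k).astype(np.uint8),0,1)[0],key=cv2.contourArea)
    q=cv2.approxPolyDP(cv2.convexHull(cn),5,True)[:,0];print(T,q.tolist());print(onz(c,q,0.074).round(3).tolist())
d=(g<125).astype(np.uint8);d[:205]=0;d[262:]=0;d[:,:325]=0;d[:,360:]=0
n,l,st,ce=cv2.connectedComponentsWithStats(d);print(st[1:].tolist())
k=1+np.argmax(st[1:,4]);cn=max(cv2.findContours((l==k).astype(np.uint8),0,1)[0],key=cv2.contourArea)
hb=cv2.boxPoints(cv2.minAreaRect(cn));print('handle',onz(c,ce[k:k+1],0.1),onz(c,hb,.1).round(3))
E
```

```text
[197, 197, 196, 197, 197, 197, 196, 190, 161, 111, 85, 83, 89, 120, 168, 191, 196, 196, 196, 196, 196, 196, 195, 195, 195, 192] [232, 194, 142, 146, 175, 184, 171, 135, 94, 78, 78, 78, 77, 76, 75, 75, 75, 75, 75, 74, 75, 74, 74, 73, 74, 72, 72, 72, 71, 71]
90 [[227, 176], [392, 196], [384, 283], [215, 262]]
[[0.755, 0.287, 0.074], [0.691, -0.209, 0.074], [0.428, -0.179, 0.074], [0.493, 0.316, 0.074]]
110 [[227, 177], [391, 196], [384, 282], [214, 261]]
[[0.752, 0.287, 0.074], [0.691, -0.206, 0.074], [0.431, -0.179, 0.074], [0.496, 0.319, 0.074]]
130 [[227, 177], [392, 197], [383, 283], [215, 261]]
[[0.752, 0.287, 0.074], [0.688, -0.209, 0.074], [0.428, -0.176, 0.074], [0.496, 0.316, 0.074]]
[[337, 218, 8, 30, 132]]
handle [[ 0.57423167 -0.05296571  0.1       ]] [[ 0.532 -0.041  0.1  ]
 [ 0.619 -0.052  0.1  ]
 [ 0.617 -0.065  0.1  ]
 [ 0.53  -0.053  0.1  ]]
```

View pics/topc.png

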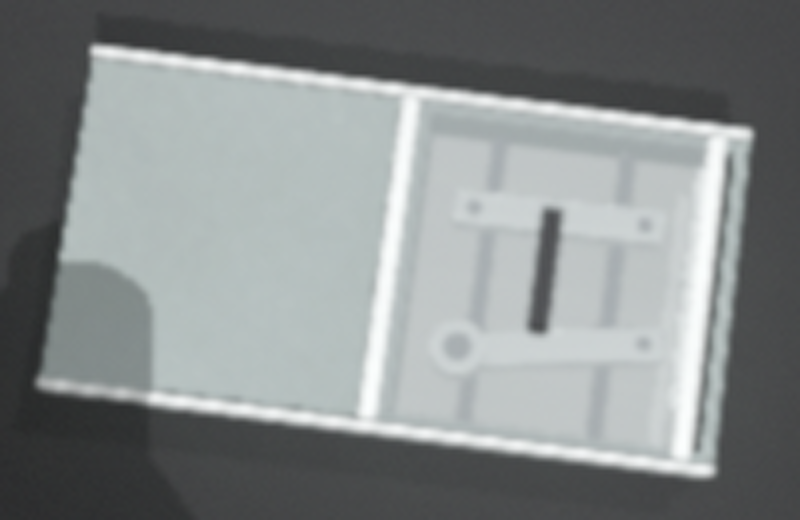

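The crop shows the crank as the near part, with its hub at crop (457,345) and plain-end hole at (643,343). The bar is the far part, with holes at (474,206) and (644,225). The bay yaw comes out at about -7.4°, with its origin near (0.576, -0.070). The handle is at about (0.574, -0.053), so the guard is about 16 mm open. The sizes agree with those given.

{"api": "drive_tool", "payload": {
  "rows": [
    {"x": 0.282,"y": 0.277,"z": 0,"spin": -0.174,"fingers": 1},
    {"x": 0.282,"y": 0.277,"z": 0,"spin": -0.174,"fingers": 1},
    {"x": 0.282,"y": 0.277,"z": 0,"spin": -0.174,"fingers": 1},
    {"x": 0.282,"y": 0.277,"z": 0,"spin": -0.174,"fingers": 1},
    {"x": 0.564,"y": 0.554,"z": 0,"spin": -0.174,"fingers": 1},
    {"x": 0.564,"y": 0.554,"z": 0,"spin": -0.174,"fingers": 1},
    {"x": 0.564,"y": 0.554,"z": 0,"spin": -0.174,"fingers": 1},
    {"x": 0.564,"y": 0.554,"z": 0,"spin": -0.174,"fingers": 1},
    {"x": 0.564,"y": 0.554,"z": 0,"spin": -0.174,"fingers": 1},
    {"x": 0.564,"y": 0.554,"z": 0,"spin": -0.174,"fingers": 1}
  ]
}}

```text
time_s: 1.45
tcp_pos: [0.4969, 0.0914, 0.2459]
eef_rot: [-180.0, -0.0, -7.4]
contact_force: [2.3, 1.0, 0.1]
gripper_width: 0.0876
gripper_force: 0.0
```

{"api": "drive_tool", "payload": {
  "rows": [
    {"x": 0,"y": 0,"z": 0,"spin": 0,"fingers": 1},
    {"x": 0,"y": 0,"z": 0,"spin": 0,"fingers": 1}
  ]
}}

```text
time_s: 1.7
tcp_pos: [0.4962, 0.0929, 0.2454]
eef_rot: [180.0, 0.0, -7.5]
contact_force: [-0.2, 0.6, 0.5]
gripper_width: 0.0874
gripper_force: 0.0
```

{"api": "drive_tool", "payload": {
  "rows": [
    {"x": 0.096,"y": 0.135,"z": 0,"spin": 0,"fingers": 1},
    {"x": 0.096,"y": 0.135,"z": 0,"spin": 0,"fingers": 1},
    {"x": 0.096,"y": 0.135,"z": 0,"spin": 0,"fingers": 1},
    {"x": 0.096,"y": 0.135,"z": 0,"spin": 0,"fingers": 1},
    {"x": 0.096,"y": 0.135,"z": 0,"spin": 0,"fingers": 1}
  ]
}}

```text
time_s: 2.33
tcp_pos: [0.5739, -0.0516, 0.2454]
eef_rot: [-180.0, 0.0, -7.3]
contact_force: [0.0, 0.6, 0.1]
gripper_width: 0.0873
gripper_force: 0.0
```

```bash
python3 - <<'E'
from h import *
c=cam('wrist');save(c,'w0');print(sensors.get_state()['tcp_pos'],c['M'].round(3))
E
```

```text
[ 0.57385358 -0.05138211  0.24561589] [[-0.128  0.961  0.247  0.64 ]
 [-0.992 -0.124 -0.032 -0.06 ]
 [-0.    -0.249  0.969  0.384]
 [ 0.     0.     0.     1.   ]]
```

View pics/w0.png

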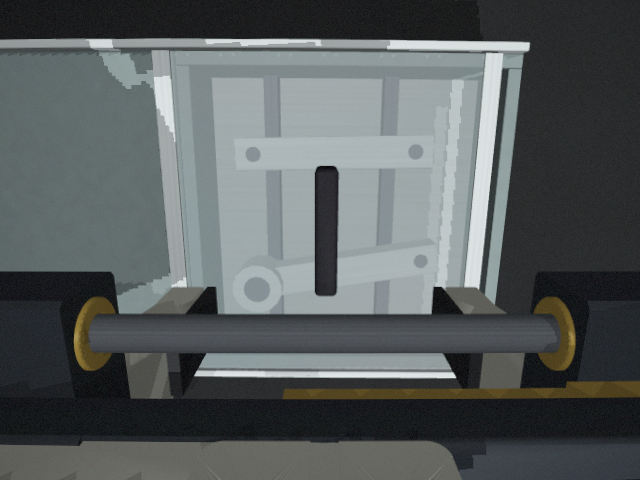

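The wrist view shows the handle at columns 315–338, midway between the fingers (216 and 433). The crank hub is at (257,289) and its plain-end hole at (421,261). The bar holes are at (253,154) and (416,152). Descending to grip the handle.

{"api": "drive_tool", "payload": {
  "rows": [
    {"x": 0,"y": 0,"z": 0.06,"spin": 0,"fingers": 1},
    {"x": 0,"y": 0,"z": 0.1,"spin": 0,"fingers": 1},
    {"x": 0,"y": 0,"z": 0.13,"spin": 0,"fingers": 1},
    {"x": 0,"y": 0,"z": 0.145,"spin": 0,"fingers": 1},
    {"x": 0,"y": 0,"z": 0.145,"spin": 0,"fingers": -1},
    {"x": 0,"y": 0,"z": 0.145,"spin": 0,"fingers": -1},
    {"x": 0,"y": 0,"z": 0.145,"spin": 0,"fingers": -1},
    {"x": 0,"y": 0,"z": 0.145,"spin": 0,"fingers": -1},
    {"x": 0,"y": 0,"z": 0.145,"spin": 0,"fingers": -1}
  ],
  "newtons": 20
}}

```text
time_s: 3.5
tcp_pos: [0.5743, -0.053, 0.101]
eef_rot: [-180.0, -0.0, -7.4]
contact_force: [0.1, -0.4, -0.8]
gripper_width: 0.0426
gripper_force: 0.0
```

{"api": "drive_tool", "payload": {
  "rows": [
    {"x": 0,"y": 0,"z": 0,"spin": 0,"fingers": -1},
    {"x": 0,"y": 0,"z": 0,"spin": 0,"fingers": -1},
    {"x": 0,"y": 0,"z": 0,"spin": 0,"fingers": -1},
    {"x": 0,"y": 0,"z": 0,"spin": 0,"fingers": -1},
    {"x": 0,"y": 0,"z": 0,"spin": 0,"fingers": -1}
  ]
}}

```text
time_s: 4.12
tcp_pos: [0.5741, -0.053, 0.1005]
eef_rot: [-180.0, 0.0, -7.4]
contact_force: [-0.3, -0.2, -0.4]
gripper_width: 0.0159
gripper_force: 20.0
```

Gripped at 15.9 mm, which matches the 16 mm rib. Now I slide the guard along bay +y (tool -y).

{"api": "drive_tool", "payload": {
  "rows": [
    {"y": -0.02,"fingers": -1},
    {"y": -0.05,"fingers": -1},
    {"y": -0.08,"fingers": -1},
    {"y": -0.11,"fingers": -1},
    {"y": -0.14,"fingers": -1},
    {"y": -0.17,"fingers": -1},
    {"y": -0.195,"fingers": -1},
    {"y": -0.21,"fingers": -1},
    {"y": -0.22,"fingers": -1},
    {"y": -0.22,"fingers": -1}
  ]
}}

```text
invalid input
```

{"api": "drive_tool", "payload": {
  "rows": [
    {"x": 0,"y": -0.02,"z": 0,"spin": 0,"fingers": -1},
    {"x": 0,"y": -0.05,"z": 0,"spin": 0,"fingers": -1},
    {"x": 0,"y": -0.08,"z": 0,"spin": 0,"fingers": -1},
    {"x": 0,"y": -0.11,"z": 0,"spin": 0,"fingers": -1},
    {"x": 0,"y": -0.14,"z": 0,"spin": 0,"fingers": -1},
    {"x": 0,"y": -0.17,"z": 0,"spin": 0,"fingers": -1},
    {"x": 0,"y": -0.195,"z": 0,"spin": 0,"fingers": -1},
    {"x": 0,"y": -0.21,"z": 0,"spin": 0,"fingers": -1},
    {"x": 0,"y": -0.22,"z": 0,"spin": 0,"fingers": -1},
    {"x": 0,"y": -0.22,"z": 0,"spin": 0,"fingers": -1}
  ]
}}

```text
time_s: 5.38
tcp_pos: [0.604, 0.1671, 0.1006]
eef_rot: [-179.9, -0.2, -7.3]
contact_force: [6.6, 1.9, -5.0]
gripper_width: 0.0158
gripper_force: 20.0
```

{"api": "drive_tool", "payload": {
  "rows": [
    {"x": 0,"y": -0.003,"z": 0,"spin": 0,"fingers": -1},
    {"x": 0,"y": -0.006,"z": 0,"spin": 0,"fingers": -1},
    {"x": 0,"y": -0.006,"z": 0,"spin": 0,"fingers": -1}
  ]
}}

```text
time_s: 5.75
tcp_pos: [0.6043, 0.1697, 0.1005]
eef_rot: [179.9, -0.1, -7.4]
contact_force: [8.4, -10.5, -3.5]
gripper_width: 0.016
gripper_force: 20.0
```

The guard is at its stop: force is -10.5 N and travel fell short of the command. Releasing and rising.

{"api": "drive_tool", "payload": {
  "rows": [
    {"x": 0,"y": 0.002,"z": 0,"spin": 0,"fingers": 0.3},
    {"x": 0,"y": 0.003,"z": 0,"spin": 0,"fingers": 0.3},
    {"x": 0,"y": 0.003,"z": 0,"spin": 0,"fingers": 0.3},
    {"x": 0,"y": 0.003,"z": 0,"spin": 0,"fingers": 0.3},
    {"x": 0,"y": 0.003,"z": -0.05,"spin": 0,"fingers": 0.3},
    {"x": 0,"y": 0.003,"z": -0.1,"spin": 0,"fingers": 0.3},
    {"x": 0,"y": 0.06,"z": -0.145,"spin": 0,"fingers": 0.3},
    {"x": 0,"y": 0.12,"z": -0.145,"spin": 0,"fingers": 0.3},
    {"x": 0,"y": 0.16,"z": -0.145,"spin": 0,"fingers": 0.3},
    {"x": 0,"y": 0.16,"z": -0.145,"spin": 0,"fingers": 0.3}
  ]
}}

```text
time_s: 7.0
tcp_pos: [0.582, 0.01, 0.2462]
eef_rot: [-180.0, -0.0, -7.6]
contact_force: [0.3, 1.0, 0.6]
gripper_width: 0.0571
gripper_force: 0.0
```

```bash
python3 - <<'E'
from h import *
s=sensors.get_state();c=cam('wrist');save(c,'w1');np.savez('w1.npz',M=c['M'],intrinsics=c['intrinsics'],k1=c['k1']);print(s['tcp_pos'],s['eef_rot'],s['gripper_width'])
E
```

```text
[0.58199608 0.01002891 0.24621833] [-1.79977854e+02 -3.89153172e-02 -7.55611119e+00] 0.05705497523680429
```

View pics/w1.png

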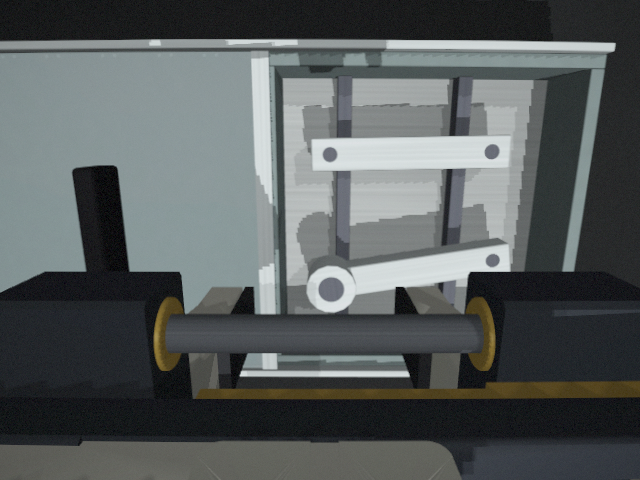

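The guard is open with the handle now over the housing. The view is clear: hub hole at (331,289), plain-end hole at (493,261), and the bar above at row 153. Now I locate the crank.

```bash
python3 - <<'E'
from h import *
d=dict(np.load('w1.npz'));d['k1']=float(d['k1']);im=cv2.imread('pics/w1.png');g=cv2.cvtColor(im,6)
def hole(x,y,T=140,w=14):
    m=(g[y-w:y+w+1,x-w:x+w+1]<T).astype(np.uint8);n,l,st,ce=cv2.connectedComponentsWithStats(m);k=l[w,w];return ce[k]+[x-w,y-w],st[k].tolist()
h,a=hole(331,289,w=17);e,b=hole(493,261,w=9);print(h,a,e,b)
H=onz(d,[h],.058)[0];E=onz(d,[e],.046)[0]
# hub outer circle top: bright mask
m=((g>195)*255).astype(np.uint8);m[:200]=0;m[313:]=0
n,l,st,ce=cv2.connectedComponentsWithStats(m);k=l[289,313];cn=max(cv2.findContours((l==k).astype(np.uint8),0,1)[0],key=cv2.contourArea)[:,0]
P=onz(d,cn,.058);q=P[cn[:,0]<345];dd=np.linalg.norm(q-H,axis=1);print('hub radius (exp .021)',np.median(dd))
u=(H-E)[:2];L=np.hypot(*u);u/=L
print('H',H,'E',E,'L',L,'psi(deg) of crank y from world y',np.degrees(np.arctan2(-u[0],u[1])))
P=onz(d,cn,.046);s=(P-E)[:,:2];along=s@u;lat=s@np.array([u[1],-u[0]])
for lo in(.01,.04,.07,.1):
    t=lat[(along>lo)&(along<lo+.02)];print(lo,np.percentile(t[t>0],50) if (t>0).any() else 0,np.percentile(t[t<0],50) if (t<0).any() else 0)
print('end',along.min())
C=H[:2]-.054*u;print('C',C)
sx=sensors.get_state();R0=R.from_euler('xyz',sx['eef_rot'],degrees=True).as_matrix()
print('tool delta',R0.T@(np.r_[C,.040]-sx['tcp_pos']))
bo=np.array([.576,-.0695]);yb=np.array([.1288,.9917]);xb=np.array([.9917,-.1288]);print('C in bay',(C-bo)@xb,(C-bo)@yb)
E
```

```text
[330.60964912 289.04166667] [5, 6, 25, 23, 456] [492.1        260.03846154] [2, 2, 13, 13, 130]
hub radius (exp .021) 0.01965421135239343
H [0.52841989 0.01216756 0.058     ] E [ 0.53172871 -0.12775946  0.046     ] L 0.13996613605408081 psi(deg) of crank y from world y 1.3546069327940256
0.01 0.011586950030574346 -0.007496881350999948
0.04 0.011621365918499481 -0.011691586411858038
0.07 0.011598525011244303 -0.011304168116374871
0.1 0.01145911194588431 -0.011529761663787942
end -0.014320770254458664
C [ 0.52969646 -0.04181735]
tool delta [-0.04546227  0.05965557  0.20597044]
C in bay -0.04948474384279557 0.021488987423063818
```

Everything agrees: holes 140 mm apart, half-width about 11.6 mm (nominal 13), crank centre at bay (-49, 21) mm. I'll check joint 6 for the quarter turn.

```bash
python3 - <<'E'
from h import *
s=sensors.get_state();print(s['joints'].round(1),s['tcp_pos'],s['eef_rot'],s['time_s'])
E
```

```text
[ 20.3  11.9 -11.3  -0.  -66.8  62.2] [0.58241212 0.01130539 0.24603024] [-1.79972355e+02 -3.91828394e-02 -7.50902485e+00] 7.05
```

{"api": "drive_tool", "payload": {
  "rows": [
    {"x": -0.045,"y": 0.0595,"z": 0,"spin": 0.18,"fingers": 0.2},
    {"x": -0.045,"y": 0.0595,"z": 0,"spin": 0.36,"fingers": 0.2},
    {"x": -0.045,"y": 0.0595,"z": 0,"spin": 0.54,"fingers": 0.2},
    {"x": -0.045,"y": 0.0595,"z": 0,"spin": 0.72,"fingers": 0.2},
    {"x": -0.045,"y": 0.0595,"z": 0,"spin": 0.9,"fingers": 0.2},
    {"x": -0.045,"y": 0.0595,"z": 0,"spin": 1.08,"fingers": 0.2},
    {"x": -0.045,"y": 0.0595,"z": 0,"spin": 1.26,"fingers": 0.2},
    {"x": -0.045,"y": 0.0595,"z": 0,"spin": 1.416,"fingers": 0.2},
    {"x": -0.045,"y": 0.0595,"z": 0,"spin": 1.416,"fingers": 0.2},
    {"x": -0.045,"y": 0.0595,"z": 0,"spin": 1.416,"fingers": 0.2}
  ]
}}

```text
time_s: 8.3
tcp_pos: [0.5305, -0.0401, 0.2455]
eef_rot: [180.0, 0.0, -88.3]
contact_force: [0.1, -0.2, -0.1]
gripper_width: 0.0524
gripper_force: 0.0
```

```bash
python3 - <<'E'
from h import *
s=sensors.get_state();c=cam('wrist');save(c,'w2');print(s['tcp_pos'],s['eef_rot'],s['gripper_width'])
C=np.array([.5297,-.0418]);print(proj(c,[[*C,.046],[.5317,-.1278,.046],[.5284,.0122,.058]]).round())
R0=R.from_euler('xyz',s['eef_rot'],degrees=True).as_matrix();print(R0.T@(np.r_[C,.040]-s['tcp_pos']))
E
```

```text
[ 0.53050379 -0.04012496  0.24546914] [ 1.79993265e+02  3.76247660e-04 -8.82669400e+01] 0.05244435318432398
[[325. 221.]
 [326. 113.]
 [325. 288.]]
[0.00165131 0.00082993 0.20546923]
```

View pics/w2.png

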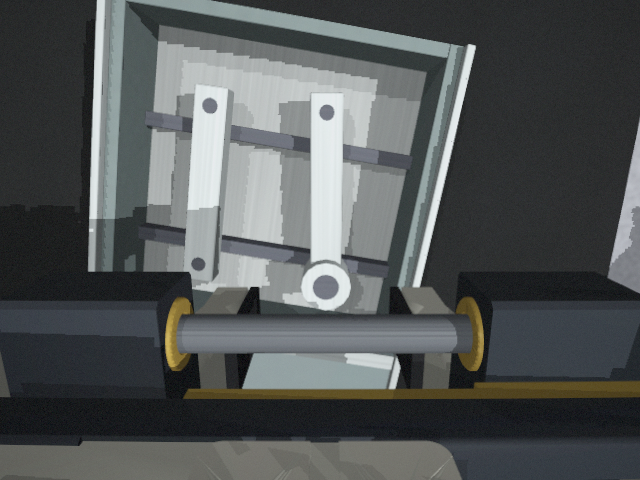

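The crank is vertical at column 326, with holes at (326,113) and (325,288) exactly where predicted, and it is centred between the fingers (259 and 390). The bar stays clear. Descending.

{"api": "drive_tool", "payload": {
  "rows": [
    {"x": 0.0015,"y": 0.001,"z": 0.05,"spin": 0,"fingers": 0.2},
    {"x": 0.0015,"y": 0.001,"z": 0.1,"spin": 0,"fingers": 0.2},
    {"x": 0.0015,"y": 0.001,"z": 0.13,"spin": 0,"fingers": 0.2},
    {"x": 0.0015,"y": 0.001,"z": 0.155,"spin": 0,"fingers": 0.2},
    {"x": 0.0015,"y": 0.001,"z": 0.175,"spin": 0,"fingers": 0.2},
    {"x": 0.0015,"y": 0.001,"z": 0.19,"spin": 0,"fingers": 0.2},
    {"x": 0.0015,"y": 0.001,"z": 0.2,"spin": 0,"fingers": 0.2},
    {"x": 0.0015,"y": 0.001,"z": 0.206,"spin": 0,"fingers": 0.2},
    {"x": 0.0015,"y": 0.001,"z": 0.206,"spin": 0,"fingers": 0.2}
  ]
}}

```text
time_s: 9.48
tcp_pos: [0.5294, -0.0423, 0.0395]
eef_rot: [180.0, -0.0, -88.5]
contact_force: [-0.4, -0.7, -0.1]
gripper_width: 0.0526
gripper_force: 0.0
```

{"api": "drive_tool", "payload": {
  "rows": [
    {"x": 0,"y": 0,"z": 0,"spin": 0,"fingers": -1},
    {"x": 0,"y": 0,"z": 0,"spin": 0,"fingers": -1},
    {"x": 0,"y": 0,"z": 0,"spin": 0,"fingers": -1},
    {"x": 0,"y": 0,"z": 0,"spin": 0,"fingers": -1},
    {"x": 0,"y": 0,"z": 0,"spin": 0,"fingers": -1},
    {"x": 0,"y": 0,"z": 0,"spin": 0,"fingers": -1},
    {"x": 0,"y": 0,"z": 0,"spin": 0,"fingers": -1},
    {"x": 0,"y": 0,"z": 0,"spin": 0,"fingers": -1}
  ],
  "newtons": 45
}}

```text
time_s: 10.48
tcp_pos: [0.5295, -0.0423, 0.0398]
eef_rot: [-180.0, -0.0, -88.5]
contact_force: [-1.3, 0.3, 6.0]
gripper_width: 0.0258
gripper_force: 45.0
```

The width is 25.8 mm, which matches the 26 mm arm. Lifting gently to 0.15 m.

{"api": "drive_tool", "payload": {
  "rows": [
    {"x": 0,"y": 0,"z": -0.004,"spin": 0,"fingers": -1},
    {"x": 0,"y": 0,"z": -0.015,"spin": 0,"fingers": -1},
    {"x": 0,"y": 0,"z": -0.035,"spin": 0,"fingers": -1},
    {"x": 0,"y": 0,"z": -0.06,"spin": 0,"fingers": -1},
    {"x": 0,"y": 0,"z": -0.085,"spin": 0,"fingers": -1},
    {"x": 0,"y": 0,"z": -0.11,"spin": 0,"fingers": -1},
    {"x": 0,"y": 0,"z": -0.13,"spin": 0,"fingers": -1},
    {"x": 0,"y": 0,"z": -0.142,"spin": 0,"fingers": -1},
    {"x": 0,"y": 0,"z": -0.15,"spin": 0,"fingers": -1},
    {"x": 0,"y": 0,"z": -0.15,"spin": 0,"fingers": -1}
  ]
}}

```text
time_s: 11.72
tcp_pos: [0.5294, -0.0422, 0.1897]
eef_rot: [-180.0, 0.0, -88.5]
contact_force: [-0.0, -0.0, -3.4]
gripper_width: 0.026
gripper_force: 45.0
```

{"api": "drive_tool", "payload": {
  "rows": [
    {"x": 0,"y": 0,"z": 0,"spin": 0,"fingers": -1},
    {"x": 0,"y": 0,"z": 0,"spin": 0,"fingers": -1},
    {"x": 0,"y": 0,"z": 0,"spin": 0,"fingers": -1},
    {"x": 0,"y": 0,"z": 0,"spin": 0,"fingers": -1}
  ]
}}

```text
time_s: 12.22
tcp_pos: [0.5294, -0.0422, 0.1894]
eef_rot: [180.0, -0.0, -88.5]
contact_force: [-0.2, -0.0, -3.1]
gripper_width: 0.0258
gripper_force: 45.0
```

```bash
python3 - <<'E'
from h import *
s=sensors.get_state();print(s['moment'],s['contact_force'])
c=cam('wrist');d=cam('scene');
cv2.imwrite('pics/w3.png',np.hstack([c['pixels'][0:320,120:520],d['pixels'][90:410,150:550]])[:,:,::-1])
h,e=proj(c,[[.5284,.0122,.208],[.5317,-.1278,.196]]).round(1);print(h,e)
E
```

```text
[ 0.09568736 -0.06656843 -0.03554738] [-0.21244242 -0.00697676 -3.11008321]
[323.7 490.9] [324.4  74.6]
```

View pics/w3.png

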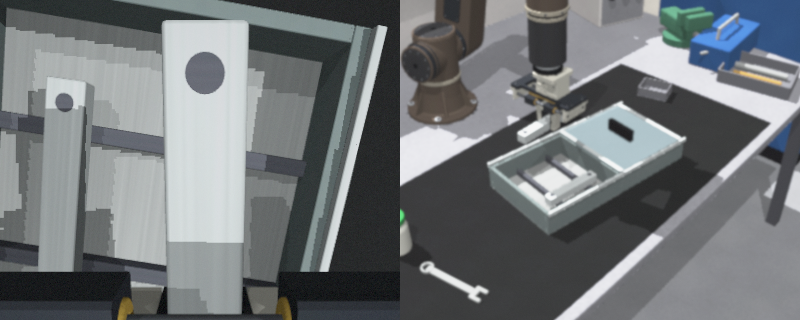

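The held crank's end hole is at (325,73). For a level crank it should be at (324,75), so it is level. The guard is open and the bar still lies on the ribs. Holding for over 3 s.

{"api": "drive_tool", "payload": {
  "rows": [
    {"x": 0,"y": 0,"z": 0,"spin": 0,"fingers": -1},
    {"x": 0,"y": 0,"z": 0,"spin": 0,"fingers": -1},
    {"x": 0,"y": 0,"z": 0,"spin": 0,"fingers": -1},
    {"x": 0,"y": 0,"z": 0,"spin": 0,"fingers": -1},
    {"x": 0,"y": 0,"z": 0,"spin": 0,"fingers": -1},
    {"x": 0,"y": 0,"z": 0,"spin": 0,"fingers": -1},
    {"x": 0,"y": 0,"z": 0,"spin": 0,"fingers": -1},
    {"x": 0,"y": 0,"z": 0,"spin": 0,"fingers": -1},
    {"x": 0,"y": 0,"z": 0,"spin": 0,"fingers": -1},
    {"x": 0,"y": 0,"z": 0,"spin": 0,"fingers": -1}
  ]
}}

```text
time_s: 13.58
tcp_pos: [0.5294, -0.0422, 0.1896]
eef_rot: [180.0, 0.0, -88.5]
contact_force: [0.6, -0.0, -4.0]
gripper_width: 0.0259
gripper_force: 45.0
```

{"api": "drive_tool", "payload": {
  "rows": [
    {"x": 0,"y": 0,"z": 0,"spin": 0,"fingers": -1},
    {"x": 0,"y": 0,"z": 0,"spin": 0,"fingers": -1},
    {"x": 0,"y": 0,"z": 0,"spin": 0,"fingers": -1},
    {"x": 0,"y": 0,"z": 0,"spin": 0,"fingers": -1},
    {"x": 0,"y": 0,"z": 0,"spin": 0,"fingers": -1},
    {"x": 0,"y": 0,"z": 0,"spin": 0,"fingers": -1},
    {"x": 0,"y": 0,"z": 0,"spin": 0,"fingers": -1},
    {"x": 0,"y": 0,"z": 0,"spin": 0,"fingers": -1},
    {"x": 0,"y": 0,"z": 0,"spin": 0,"fingers": -1},
    {"x": 0,"y": 0,"z": 0,"spin": 0,"fingers": -1}
  ]
}}

```text
time_s: 14.82
tcp_pos: [0.5294, -0.0423, 0.1896]
eef_rot: [180.0, -0.0, -88.5]
contact_force: [0.6, 0.1, -4.3]
gripper_width: 0.0256
gripper_force: 45.0
```

{"api": "drive_tool", "payload": {
  "rows": [
    {"x": 0,"y": 0,"z": 0,"spin": 0,"fingers": -1},
    {"x": 0,"y": 0,"z": 0,"spin": 0,"fingers": -1},
    {"x": 0,"y": 0,"z": 0,"spin": 0,"fingers": -1},
    {"x": 0,"y": 0,"z": 0,"spin": 0,"fingers": -1},
    {"x": 0,"y": 0,"z": 0,"spin": 0,"fingers": -1},
    {"x": 0,"y": 0,"z": 0,"spin": 0,"fingers": -1},
    {"x": 0,"y": 0,"z": 0,"spin": 0,"fingers": -1},
    {"x": 0,"y": 0,"z": 0,"spin": 0,"fingers": -1},
    {"x": 0,"y": 0,"z": 0,"spin": 0,"fingers": -1},
    {"x": 0,"y": 0,"z": 0,"spin": 0,"fingers": -1}
  ]
}}

```text
time_s: 16.08
tcp_pos: [0.5294, -0.0422, 0.1896]
eef_rot: [-180.0, 0.0, -88.5]
contact_force: [-0.5, 0.1, -4.3]
gripper_width: 0.0254
gripper_force: 45.0
```

```bash
python3 - <<'E'
from h import *
g=cv2.cvtColor(cam('wrist')['pixels'],7);w=28
n,l,st,ce=cv2.connectedComponentsWithStats((g[73-w:73+w,325-w:325+w]<140).astype(np.uint8));print(ce[l[w,w]]+[325-w,73-w])
print(sensors.get_state()['gripper_force'],r.close_job())
E
```

```text
[324.45141066  72.48902821]
the job is handed in; nothing more can be done
44.99859809875488 None
```

I slid the guard open to its stop and lifted the crank arm level by about 15 cm, holding it steady for over 3 s; the job was handed in with the crank still in the fingers and the bar still on its ribs, but the hand-in call returned no verdict.

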